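Crucibles into the drying cover

ROBOT

A 6-joint arm with a two-finger parallel gripper is mounted at the origin on the work surface. World frame = base frame: x ahead of the robot, y to its left, z up, the work surface at z = 0. Lengths are in m, angles in rad, forces in N, time in s.
With the tool pointing down it reaches from about 0.275 to 0.75 m from the base axis. Payload 10.2 kg.
Tool frame: the origin (TCP) lies midway between the tips of the shut fingers; the grasp point (between the pads) lies 19 mm behind it (env.hold_point_z is the distance from the TCP to the grasp point, in m); z points along the fingers, y is the line along which they close (so a half turn about z gives the same grasp; the last joint's range is limited). The gripper opens to 85 mm and grips with 20 to 120 N. Pads are 22 mm wide; open, the fingers measure 114 mm over their backs; the gripper's body (76 mm by 85 mm) begins 54 mm behind the grasp point. The pads swing forward as they close: fully open they stand 13 mm farther back than shut.
Start: joints at [-1.496, 0.313, 1.498, -0, 1.331, -0.223], TCP at [0.154, -0.502, 0.231] pointing down, gripper open.
Joint ranges: [-2.94, 2.94], [-0.97, 2.17], [0.19, 2.56], [-1.23, 4.37], [0.02, 3.11], [-2.88, 2.88]. Speed limits (rad/s): [2.39, 2.39, 3.01, 3.14, 3.14, 3.14].

INTERFACE

Orientations are given as a unit quaternion [x, y, z, w].
In Python, from bench import env, kinematics, monitor, eyes, job gives the robot as it stands. The module is installed in compiled form; this text tells all that it offers. Calls block until the motion is done:
- env.reach(position, orientation): joint-space move of the TCP to a pose.
- env.movel(position, velocity=0.15, frame=None, guard=None): straight line of the TCP; frame=None keeps the orientation; velocity is the mean speed in m/s. With guard (N) it stops when the force on the tool has changed by that much, and returns True; else False.
- env.set_joints(angles): joint-space move.
- env.release() and env.close_gripper(effort=None): open the fingers fully, or close them until they stop; effort is the grip in N (None keeps the last).
- env.hold(seconds).
- kinematics.ik(position, orientation): joint angles nearest the present ones, or None.
- monitor.sense(): the state.
- eyes.grab_frame(name): name is "scene" or "top" or "wrist"; returns a dict with "frame" (384x512x3 uint8, red, green, blue), "mtx" (3x3 intrinsics, pixels), "k1" (the pictures are not rectified: a ray, as slopes to the right and down, at radius r is drawn at 1 + k1 r^2 times it, then the intrinsics apply), "view" (4x4, takes a point from world to camera coordinates). Camera axes: x right, y down, z forward; pixel columns grow to the right and rows downward; lengths in m; the calibration is good to about 2 mm. A picture is of the moment at which its call begins. There is no depth.
A pose or a line that the arm cannot do raises env.MotionError and nothing moves.
- job.hand_in(): hands the job in; it is judged then, once.
The state is a dict: "clock": time; "joints": joint angles; "qvel": joint speeds; "joint_efforts": joint torques, N m; "position": TCP position; "ee_rot": TCP orientation; "contact_force": force on the tool from outside, world axes, zero at the start; "ft_torque": the same for the moment, N m; "finger_gap": opening from 0.0 (shut) to 1.0 (fully open); "gripper_force": force on a finger pad.
Only numpy, scipy, OpenCV 4.12 (cv2) and the standard library are available. Lean on these libraries where they do the work, as an engineer would, in place of code of your own. Each camera call takes 0.05 s, during which the arm holds its last target. There are 200 camera calls.

TASK

Stand every lidded crucible (there are two to four) upright on the enamel tray, then draw the tray by its stem in under the drying cover, along the slot in the roof and round the bend until the stem is fully home at the slot's far end, and slide the shutter fully shut. Then take the infrared thermometer and hold it steady for two seconds with its nose about 5 cm from the measuring port in the middle of the shutter, pointing squarely at the port's centre, and lay it back on its grey mat. Leave the other glassware where it stands.

Things in the scene. Friction and masses are not known exactly. Their poses are not given: they have to be found in the camera images.
- cover: fixed drying cover on the bench, 212 (x) x 222 (y) mm, 102 mm tall: white walls 6 mm thick, no floor, clear roof (underside at 96 mm, top at 102 mm) with an L-shaped slot 34 mm wide, with dark edging. Origin: centre of its footprint, on the bench. The open mouth faces its own -y; inside it spans x -100..100 mm and reaches to y = +105 mm.
- slot_bend (a point): where the centre lines of the slot's two legs meet, on the roof (cover x = -25, y = +83 mm). The long leg runs from the mouth straight along the cover's y to here (open to y = +100 mm); the cross leg runs from here along the cover's +x. Axes are the cover's.
- slot_end (a point): where the stem's centre comes when the tray is fully home: in the cross leg of the slot, cover x = +29, y = +83 mm. The slot is open to x = +42 mm, but the tray meets the wall with its stem 3 mm past this point. Axes are the cover's.
- shutter (a joint): flat aluminium shutter, 206 mm wide, top 94 mm above the bench, sliding along the cover's x across the mouth, at cover y = -118 mm: 0 m = shut over the whole mouth, up to 0.19 m = open, pushed towards the cover's +x (away from the robot). It stays where it is left; about 2 N moves it.
- shutter_handle (a point): grip point on the upright dark bar on the shutter's outer face; bar 14 (cover x) x 12 (y) mm, its top 140 mm above the bench, free on all sides above 94 mm. This point is 125 mm above the bench and moves with the shutter: at joint 0 it lies at cover x = -85 mm.
- port (a point): centre of the round glass measuring port (30 mm wide, dark ring) in the middle of the shutter's outer face, 55 mm above the bench; the face looks to the cover's -y. Moves with the shutter; axes are the cover's.
- tray: white enamel tray with blue edges, 136 (x) x 186 (y) mm, floor top 7 mm up, rim 4 mm thick, 19 mm tall; loose, 0.4 kg, on four smooth glides (slides easily). Origin: centre of its underside; clear inside x -64..64, y -89..68 mm. Its steel stem stands at y = +78 mm, the end that goes in first, 14 (x) x 20 (y) mm. Room for four crucibles, e.g. at x = +-32, y = -54 and +10 mm.
- stem_top (a point): centre of the top of the tray's stem, 155 mm above the tray's underside at tray x = 0, y = +78 mm. Axes are the tray's. Grip the stem above the height of the cover's roof (102 mm).
- crucible1: porcelain crucible with its lid on (one rigid piece), body and lid 54 mm wide and 48 mm tall, upright knob on top 18 mm wide and 28 mm tall, 76 mm in all, about 110 g. Origin: centre of its underside, z up. Two to four of these four are present.
- crucible2: porcelain crucible with its lid on (one rigid piece), body and lid 54 mm wide and 48 mm tall, upright knob on top 18 mm wide and 28 mm tall, 76 mm in all, about 110 g. Origin: centre of its underside, z up. Two to four of these four are present.
- crucible3: porcelain crucible with its lid on (one rigid piece), body and lid 54 mm wide and 48 mm tall, upright knob on top 18 mm wide and 28 mm tall, 76 mm in all, about 110 g. Origin: centre of its underside, z up. Two to four of these four are present.
- crucible4: porcelain crucible with its lid on (one rigid piece), body and lid 54 mm wide and 48 mm tall, upright knob on top 18 mm wide and 28 mm tall, 76 mm in all, about 110 g. Origin: centre of its underside, z up. Two to four of these four are present.
- thermometer: hand-held infrared thermometer lying along its own x axis: white body 110 x 34 x 30 mm (x -75..35 mm), then a black round nose 26 mm wide to x = +75 mm. Origin: centre of its length, on the underside; z up. 150 g.
- nose (a point): front centre of the thermometer's nose, 75 mm ahead of its origin and 16 mm above its underside; it looks along the thermometer's +x; axes as the thermometer's.
- mat: fixed pale grey mat 70 (x) x 200 (y) mm, 3 mm thick, the thermometer's place. Origin: centre of its underside.
- dish: open porcelain crucible WITHOUT lid or knob, 53 mm wide, 42 mm tall; not part of the job
- jar: amber glass jar with black cap, 56 mm wide, 75 mm tall; not part of the job
- flask_a: clear reagent bottle, 84 mm wide, 170 mm tall, at the far side; not part of the job
- flask_b: clear reagent bottle, 84 mm wide, 170 mm tall, at the left near the robot; not part of the job
- amber: amber reagent bottle, 64 mm wide, 130 mm tall, at the far side; not part of the job
- beaker: glass beaker, 70 mm wide, 85 mm tall, at the left; not part of the job
There are look-alikes about, which are no part of the job. What is shaped like the crucible1 but purple or turquoise is not meant.

How it is judged:
On the way, in this order (a step that is already met when the one before it is completed fails the run):
1. every crucible stands upright on the tray (x of crucible1 in the frame of tray between -0.064 and 0.064 m and y of crucible1 in the frame of tray between -0.089 and 0.068 m and z of crucible1 in the frame of tray between -0.003 and 0.015 m and angle between each of crucible1, crucible2, crucible3, crucible4's own z axis and vertical below 0.15 rad and x of crucible2 in the frame of tray between -0.064 and 0.064 m and y of crucible2 in the frame of tray between -0.089 and 0.068 m and z of crucible2 in the frame of tray between -0.003 and 0.015 m and x of crucible3 in the frame of tray between -0.064 and 0.064 m and y of crucible3 in the frame of tray between -0.089 and 0.068 m and z of crucible3 in the frame of tray between -0.003 and 0.015 m and x of crucible4 in the frame of tray between -0.064 and 0.064 m and y of crucible4 in the frame of tray between -0.089 and 0.068 m and z of crucible4 in the frame of tray between -0.003 and 0.015 m), for 0.3 s.
2. the loaded tray is home under the cover, round the bend of the slot (all of step 1 and x of tray in the frame of cover between 0.014 and 0.04 m and y of tray in the frame of cover between -0.012 and 0.02 m and angle between tray's own z axis and vertical below 0.08 rad and height (world z) of tray below 0.012 m), for 0.3 s.
3. the shutter is shut on the loaded tray (all of step 2 and value of joint shutter below 0.008 m), for 0.3 s.
4. the thermometer is held steady before the port, aimed at its centre (value of joint shutter below 0.008 m and x of port in the frame of nose between 0.02 and 0.08 m and y of port in the frame of nose between -0.012 and 0.012 m and z of port in the frame of nose between -0.012 and 0.012 m and angle between the x axis of thermometer and the y axis of cover, either way round below 0.25 rad and linear speed of thermometer below 0.02 m/s), for 1.5 s.
At the end, for the whole second after the job is handed in: every crucible stands on the tray (tilt < 0.15 rad); tray home (cover x 14 to 40 mm, y -12 to 20 mm); shutter within 8 mm of shut; thermometer flat on the mat (within 35/70 mm of its centre). It was aimed 1.5 s: port 20 to 80 mm ahead, 12 mm sideways, 0.25 rad square, below 20 mm/s (all of step 3 and x of thermometer in the frame of mat between -0.035 and 0.035 m and y of thermometer in the frame of mat between -0.07 and 0.07 m and z of thermometer in the frame of mat between -0.002 and 0.01 m and angle between thermometer's own z axis and vertical below 0.1 rad and linear speed of thermometer below 0.02 m/s); the robot touches nothing.
It fails at once if a bystander (dish, jar, bottles, beaker) is knocked over or shifted more than 6 cm (distance of any of dish, jar, flask_a, flask_b, amber, beaker from where it was at the start of the episode above 0.06 m or angle between any of dish, jar, flask_a, flask_b, amber, beaker's own z axis and vertical above 0.6 rad).
Of crucible1, crucible2, crucible3, crucible4 only 2 to 4 are there at a start; the rules pass over those that are not, and their reading is None.
At some moment in a run one of crucible1, crucible2, crucible3, crucible4, thermometer may be knocked a few centimetres aside while the robot is not near it.
It also fails if it takes over 210 s, if anything falls off the work surface, if the arm or the gripper's body presses on something with over 40 N, if the wrist force passes 120 N, or if a joint passes its speed limit or range.

## Working session

There is one attempt and no reset: what is moved stays moved. The work goes in short steps, each a Python script; the robot and the scene stay as the last script left them, time stands still between calls to the robot, and variables do not carry over. Pictures are saved under pics/ and viewed, at most 14 in all, crops included, and the job is handed in when it is done.

```bash
ls; mkdir -p pics
python3 - <<'E'
from bench import env, kinematics, monitor, eyes, job
import cv2, numpy as np
for n in ("scene","top","wrist"):
    f=eyes.grab_frame(n); cv2.imwrite(f"pics/{n}0.png",cv2.resize(f["frame"][:,:,::-1],(800,600),interpolation=cv2.INTER_CUBIC))
    V=np.array(f["view"]); print(n,np.round(f["mtx"],1).tolist(),f["k1"],np.round(V,3).tolist(),"cam",np.round(-V[:3,:3].T@V[:3,3],3))
print(monitor.sense(), env.hold_point_z)
E
```

```text
pics
scene [[435.8, 0.0, 257.9], [0.0, 435.8, 192.7], [0.0, 0.0, 1.0]] -0.09161116298484152 [[0.795, 0.606, -0.01, -0.409], [0.444, -0.594, -0.671, -0.207], [-0.412, 0.529, -0.742, 1.848], [0.0, 0.0, 0.0, 1.0]] cam [ 1.179 -0.852  1.228]
top [[372.0, 0.0, 254.4], [0.0, 372.0, 195.2], [0.0, 0.0, 1.0]] 0.0038169922110748967 [[0.011, -1.0, 0.016, -0.08], [-0.99, -0.013, -0.14, 0.6], [0.14, -0.014, -0.99, 1.152], [0.0, 0.0, 0.0, 1.0]] cam [ 0.434 -0.056  1.225]
wrist [[315.6, 0.0, 253.5], [0.0, 315.6, 195.1], [0.0, 0.0, 1.0]] -0.010851316543247964 [[0.293, -0.956, -0.001, -0.526], [-0.917, -0.282, 0.282, -0.037], [-0.27, -0.082, -0.959, 0.378], [0.0, 0.0, 0.0, 1.0]] cam [ 0.223 -0.482  0.372]
{'clock': 0.15, 'joints': array([-1.49640202e+00,  3.13282628e-01,  1.49825348e+00,  4.09753534e-05,
        1.33101186e+00, -2.23401047e-01]), 'qvel': array([-0.0011611 , -0.00114661, -0.00451661,  0.00090722,  0.00033647,
       -0.00113245]), 'joint_efforts': array([ 2.33141196e-03, -4.12370503e+01, -2.59797764e+01, -1.03301882e-04,
        3.23138716e-03, -4.72788230e-06]), 'position': array([ 0.15402508, -0.50169576,  0.23088984]), 'ee_rot': array([ 9.88935816e-01,  1.48343261e-01,  5.53981457e-05, -4.74851081e-04]), 'contact_force': array([ 0.66061093, -0.82769076,  0.10061545]), 'ft_torque': array([0.03218723, 0.01847959, 0.03491403]), 'gripper_force': 0.0, 'finger_gap': 1.0026856178638444} 0.0187
```

View pics/top0.png

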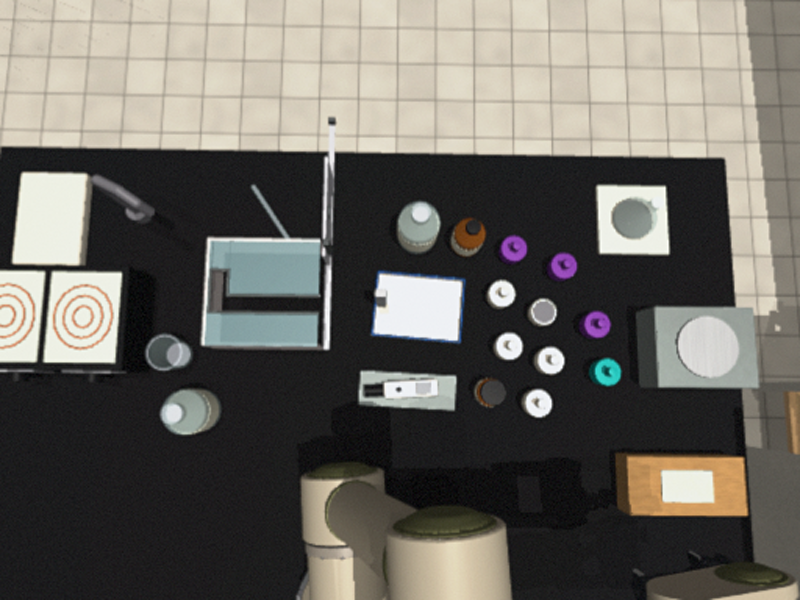

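View pics/scene0.png

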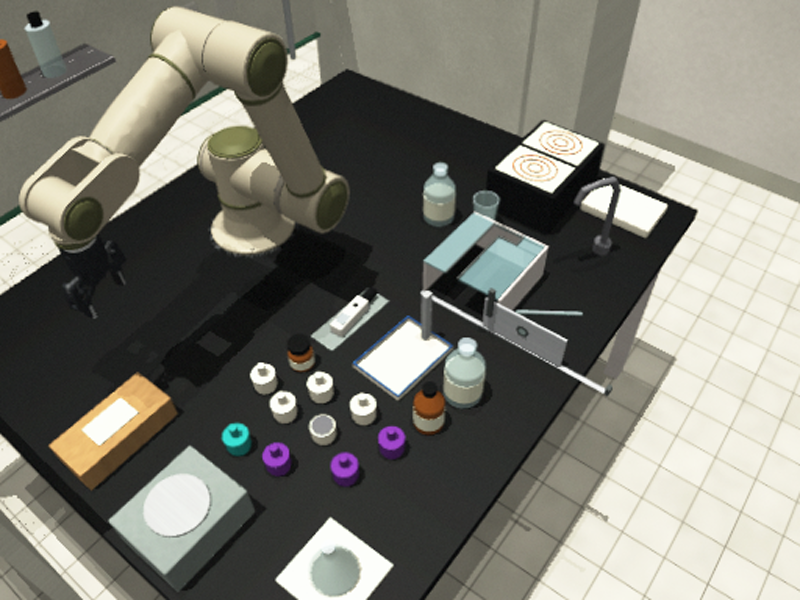

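Top view (800x600 pixels): four white lidded crucibles at (501,293), (508,346), (549,361) and (538,404). The dish is at (543,312) and the jar at (490,392). The tray is at (418,308) with its stem at (381,298), the thermometer is at (400,388) with its nose to the left, and the cover is at (266,293) with the shutter open. Next I'll write the helpers, get rough positions, and take a closer look with the wrist camera.

```bash
cat > h.py <<'E'
from bench import env, kinematics, monitor, eyes, job
import cv2, numpy as np
from scipy.spatial.transform import Rotation as R
def grab(n): 
    f=eyes.grab_frame(n); f["view"]=np.array(f["view"]); f["mtx"]=np.array(f["mtx"]); f["n"]=n; return f
def ray(f,uv):
    s=np.linalg.solve(f["mtx"],[uv[0],uv[1],1])[:2]; d=s.copy()
    for _ in range(20): d=s/(1+f["k1"]*(d@d))
    V=f["view"]; Rm=V[:3,:3]; v=Rm.T@np.array([d[0],d[1],1]); return -Rm.T@V[:3,3], v/np.linalg.norm(v)
def onz(f,uv,z):
    o,v=ray(f,uv); return o+v*(z-o[2])/v[2]
def proj(f,p):
    c=f["view"]@np.append(p,1); s=c[:2]/c[2]; s=s*(1+f["k1"]*(s@s)); return (f["mtx"]@np.append(s,1))[:2]
def tri(obs):  # [(frame,uv),...] least squares point + residual (m)
    A=np.zeros((3,3)); b=np.zeros(3); L=[]
    for f,uv in obs:
        o,v=ray(f,uv); P=np.eye(3)-np.outer(v,v); A+=P; b+=P@o; L.append((P,o))
    x=np.linalg.solve(A,b); return x, max(np.linalg.norm(P@(x-o)) for P,o in L)
def down(yaw): # tool z down; tool y (closing line) at angle yaw from world x
    y=np.array([np.cos(yaw),np.sin(yaw),0]); z=np.array([0,0,-1.]); return R.from_matrix(np.c_[np.cross(y,z),y,z]).as_quat()
def save(f,name,crop=None,s=None):
    im=f["frame"][:,:,::-1]
    if crop: x0,y0,x1,y1=crop; im=im[y0:y1,x0:x1]
    s=s or min(800/im.shape[1],600/im.shape[0]); cv2.imwrite(f"pics/{name}.png",cv2.resize(im,None,fx=s,fy=s,interpolation=cv2.INTER_CUBIC))
def yaw_near(yaw,pos):  # pick of yaw / yaw+pi the one with smaller wrist turn
    best=None
    for y in (yaw,yaw+np.pi):
        q=kinematics.ik(np.array(pos),down(y))
        if q is not None:
            c=abs(q[5]); best=(c,y) if best is None or c<best[0] else best
    return best[1] if best else None
def go(pos,yaw): env.reach(np.array(pos,float),down(yaw))
E
python3 - <<'E'
from h import *
f=grab("top"); k=1.5625
for n,u,z in (("c1",(501,290),.07),("c2",(508,343),.07),("c3",(549,358),.07),("c4",(538,401),.07),("dish",(543,310),.04),("jar",(490,390),.075),("stem",(381,296),.155),("th_tip",(365,391),.02),("th_end",(437,386),.02),("cov1",(207,238),.1),("cov2",(205,347),.1),("cov3",(323,348),.1),("cov4",(321,239),.1),("hand",(328,252),.14),("flask_a",(420,212),.17),("amber",(470,228),.13)):
    print(n,np.round(onz(f,np.array(u)/k,z),3))
p=[.40,-.36,.33]
for y in (0,np.pi/2,np.pi):
    print(y,kinematics.ik(np.array(p),down(y)))
go(p,yaw_near(0,p)); w=grab("wrist"); save(w,"w1")
V=w["view"]; print(-V[:3,:3].T@V[:3,3])
np.save("w1.npy",w["frame"])
t=grab("top"); save(t,"t1",(210,110,410,270))
print(monitor.sense()["clock"])
E
```

```text
c1 [ 0.63  -0.281  0.07 ]
c2 [ 0.523 -0.294  0.07 ]
c3 [ 0.494 -0.375  0.07 ]
c4 [ 0.41  -0.351  0.07 ]
dish [ 0.595 -0.374  0.04 ]
jar [ 0.43  -0.256  0.075]
stem [ 0.601 -0.04   0.155]
th_tip [ 0.425 -0.009  0.02 ]
th_end [ 0.437 -0.156  0.02 ]
cov1 [0.721 0.306 0.1  ]
cov2 [0.506 0.297 0.1  ]
cov3 [0.507 0.071 0.1  ]
cov4 [0.723 0.081 0.1  ]
hand [0.687 0.062 0.14 ]
flask_a [ 0.76  -0.111  0.17 ]
amber [ 0.741 -0.211  0.13 ]
0 [-9.50646494e-01  2.95078147e-01  1.26799898e+00 -4.44089210e-16
  1.57851553e+00 -9.50646494e-01]
1.5707963267948966 [-9.50646494e-01  2.95078147e-01  1.26799898e+00 -4.44089210e-16
  1.57851553e+00 -2.52144282e+00]
3.141592653589793 [-9.50646494e-01  2.95078147e-01  1.26799898e+00 -4.44089210e-16
  1.57851553e+00  2.19094616e+00]
[ 0.39955652 -0.29001453  0.47094472]
1.45
```

View pics/w1.png

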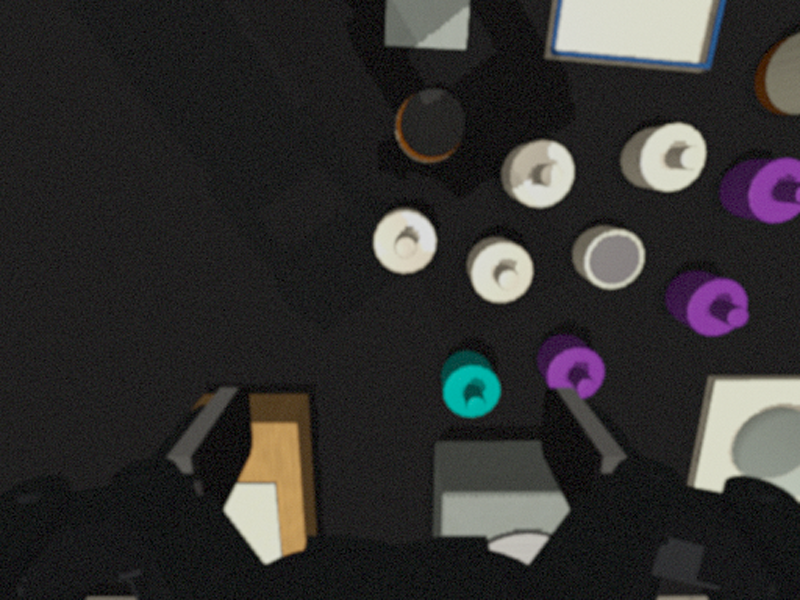

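View pics/t1.png

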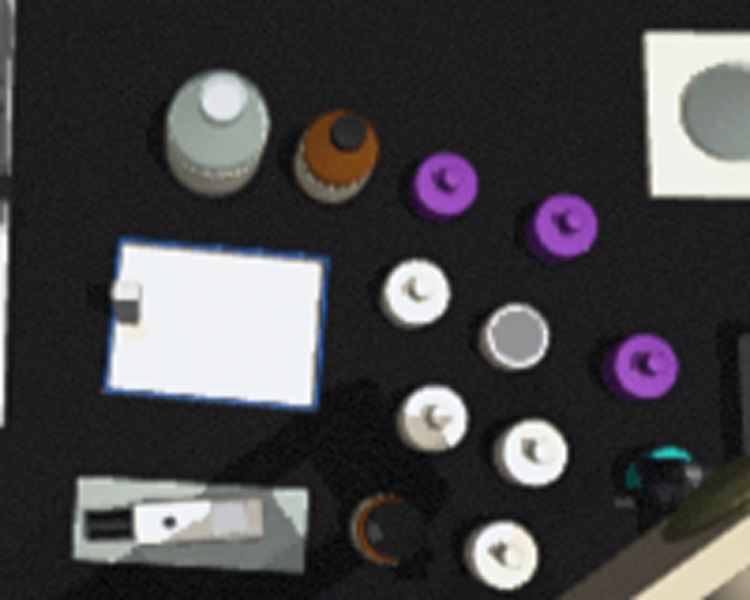

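Both views agree: in the wrist image the crucibles are at (405,240), (500,270), (540,173) and (665,157), and the dish is at (610,258). Next I'll triangulate blobs across the views and take one picture covering the cover and stem from both fixed cameras.

```bash
cat >> h.py <<'E'
def whites(f,amin,amax,thr=140):  # bright unsaturated blobs: (centroid, area)
    im=f["frame"].astype(int); m=((im.min(2)>thr)&(im.max(2)-im.min(2)<50)).astype(np.uint8)
    m=cv2.morphologyEx(m,cv2.MORPH_CLOSE,np.ones((3,3),np.uint8))
    n,_,st,c=cv2.connectedComponentsWithStats(m)
    return [(c[i],st[i,4],st[i,:4]) for i in range(1,n) if amin<st[i,4]<amax]
E
python3 - <<'E'
from h import *
t=grab("top"); w=grab("wrist"); s=grab("scene")
for f,a,b in ((t,100,600),(w,700,2500)):
    print(f["n"])
    for c,ar,bx in whites(f,a,b): print(np.round(c,1),ar,bx[2:],np.round(onz(f,c,.035),3))
k=1.5625
# knob tops by eye: (top crop px, wrist px)
for a,b in (((418,284),(692,156)),((437,411),(550,172)),((541,445),(509,273)),((508,549),(405,241))):
    x,r=tri([(t,(210+a[0]/3.75,110+a[1]/3.75)),(w,np.array(b)/k)]); print("knob",np.round(x,4),round(r,4))
# tray by blue mask
im=t["frame"].astype(int); m=((im[:,:,2]-im[:,:,0]>35)&(im[:,:,2]>60)).astype(np.uint8); m[:, :225]=0; m[:,310:]=0; m[:160]=0; m[235:]=0
r=cv2.minAreaRect(np.argwhere(m)[:,::-1].astype(np.float32)); print(r)
P=np.array([onz(t,p,.019) for p in cv2.boxPoints(r)]); print(np.round(P,4), np.linalg.norm(np.roll(P,1,0)-P,axis=1), P.mean(0))
a=cv2.resize(t["frame"][70:235,120:260,::-1],None,fx=3.5,fy=3.5,interpolation=cv2.INTER_CUBIC)
b=cv2.resize(s["frame"][130:260,260:385,::-1],None,fx=2.4,fy=2.4,interpolation=cv2.INTER_CUBIC)
c=np.zeros((578,800,3),np.uint8); c[:a.shape[0],:490]=a; c[:b.shape[0],495:495+b.shape[1]]=b
cv2.imwrite("pics/cov.png",c)
E
```

```text
top
[268.6 142.7] 477 [26 27] [ 0.777 -0.118  0.035]
[209.2 195.8] 204 [ 5 59] [0.598 0.073 0.035]
[320.8 187.5] 223 [17 17] [ 0.63  -0.289  0.035]
[347.4 199.2] 214 [16 17] [ 0.593 -0.375  0.035]
[325.6 220.7] 217 [16 16] [ 0.522 -0.303  0.035]
[113.9 226.5] 159 [15 15] [0.496 0.372 0.035]
[352.1 230.2] 229 [17 17] [ 0.493 -0.387  0.035]
[344.1 257.6] 238 [17 18] [ 0.406 -0.36   0.035]
[118.3 264.7] 551 [31 28] [0.377 0.351 0.035]
wrist
[429.9 100.2] 1249 [43 43] [ 0.634 -0.288  0.035]
[346.9 111. ] 1210 [39 41] [ 0.524 -0.302  0.035]
[258.7 154.4] 1160 [40 39] [ 0.406 -0.36   0.035]
[320.7 173.9] 1073 [39 38] [ 0.494 -0.388  0.035]
[470.8 270.3] 2218 [68 72] [ 0.737 -0.542  0.035]
[164.1 330.9] 1290 [36 52] [ 0.25  -0.653  0.035]
[320.  328.1] 1758 [79 27] [ 0.508 -0.647  0.035]
knob [ 0.631  -0.286   0.0678] 0.0017
knob [ 0.5235 -0.3001  0.0602] 0.0003
knob [ 0.4956 -0.3847  0.062 ] 0.002
knob [ 0.4084 -0.3556  0.0642] 0.002
((267.3944091796875, 195.81285095214844), (58.03782653808594, 42.01212692260742), 5.079607963562012)
[[ 0.5411 -0.0163  0.019 ]
 [ 0.6798 -0.0261  0.019 ]
 [ 0.6652 -0.2173  0.019 ]
 [ 0.5266 -0.2044  0.019 ]] [0.18866466 0.13903016 0.19171549 0.13912143] [ 0.60316663 -0.11602841  0.019     ]
```

View pics/cov.png

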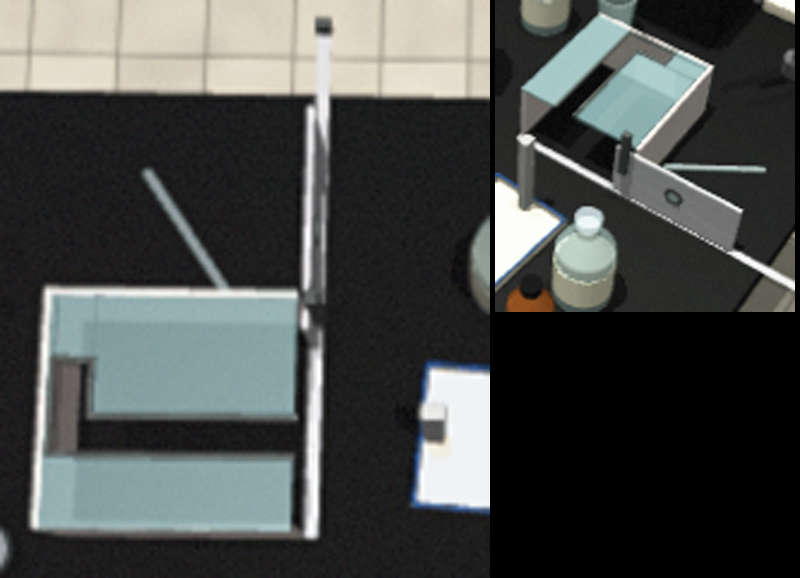

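The crucible blobs agree between the two views to about 3 mm, and the knob tops come out at z ≈ 0.062–0.068. The cover picture shows the slot's long leg at rows 417–454, the cross leg at columns 48–90 and the handle at (313,330). I'll pick the first crucible now, correcting its position with the wrist camera at hover.

```bash
cat >> h.py <<'E'
TC=np.array([.603,-.116]); TY=-.074   # tray centre, yaw
def T(x,y): c,s=np.cos(TY),np.sin(TY); return TC+[c*x-s*y,s*x+c*y]
def refine(xy):  # wrist camera: crucible centre nearest the expected spot
    w=grab("wrist"); e=proj(w,[*xy,.035])
    B=[(np.linalg.norm(c-e),c,a) for c,a,_ in whites(w,1200,5000,120)]
    if not B: print("no blob"); return None
    d,c,a=min(B,key=lambda b:b[0]); p=onz(w,c,.035)[:2]; print("refine",np.round(p,4),"px off",round(d,1),"area",a); return p
def pick(xy,yaw):
    xy=np.array(xy); y=yaw_near(yaw,[*xy,.053]); go([*xy,.19],y)
    p=refine(xy)
    if p is not None and .008<np.linalg.norm(p-xy)<.06: go([*p,.19],y); p=refine(p)
    if p is None: raise SystemExit
    env.movel([*p,.09],.2); env.movel([*p,.053],.1); env.close_gripper(40)
    s=monitor.sense(); print("gap",round(s["finger_gap"],3),"F",s["gripper_force"])
    env.movel([*p,.20],.2)
def place(tx,ty,yaw):
    q=T(tx,ty); y=yaw_near(yaw,[*q,.06]); go([*q,.20],y); env.movel([*q,.075],.2)
    h=env.movel([*q,.057],.04,guard=5); print("touch",h,monitor.sense()["position"])
    env.release(); env.movel([*q,.20],.2)
E
python3 - <<'E'
from h import *
pick((.523,-.302),TY-np.pi/4); place(-.032,.006,TY-np.pi/4)
w=grab("wrist"); save(w,"w2"); print(monitor.sense()["clock"])
E
```

```text
refine [ 0.5173 -0.3041] px off 6.1 area 2200
gap 0.195 F 39.06809449195862
touch True [ 0.5713109  -0.10729358  0.05955437]
8.9417
```

View pics/w2.png

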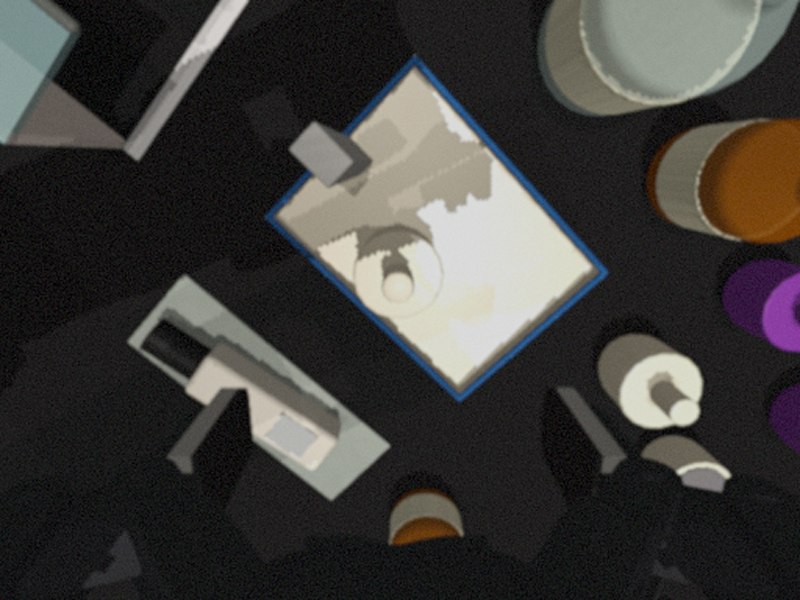

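The crucible stands upright on the tray in the near stem-side quarter, with its lid at (398,272), and it touched down at the expected floor height. On to the others.

Run:
```python
from h import *
Y=TY+np.pi/4
pick((.632,-.288),Y); place(.032,.006,Y)
pick((.494,-.387),Y); place(.032,-.058,Y)
pick((.406,-.360),Y); place(-.032,-.058,Y)
print(monitor.sense()["clock"])
# survey: above the thermometer side, looking at tray; then top
p=[.38,-.30,.30]; go(p,yaw_near(0,p)); t=grab("top"); save(t,"t2",(210,130,370,250))
```

```text
refine [ 0.5917 -0.3768] px off 96.9 area 2140
gap -0.0 F 0.0
touch False [ 0.63538103 -0.11237663  0.05697897]
refine [ 0.5919 -0.3748] px off 96.5 area 1741
gap -0.001 F 0.0
touch False [ 0.63068304 -0.17620639  0.05701102]
refine [ 0.4938 -0.3849] px off 99.5 area 3181
gap 0.193 F 38.95234823226929
touch True [ 0.5674462 -0.1712414  0.0597427]
35.9833
```

View pics/t2.png

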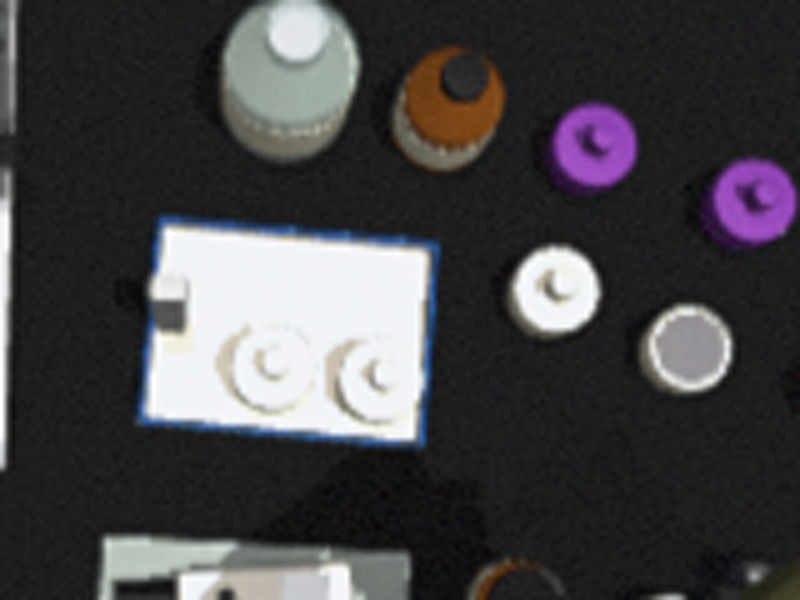

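Two crucibles are on the tray, at (270,365) and (378,378). The third white one is at (555,290), and the last one is hidden by the arm near (660,600). My blob matching was too loose: it drifted to the dish, and the gripper closed on air above it without touching it. I'll tighten the match and look at the mask where it failed.

```bash
python3 - <<'E'
s=open("h.py").read()
s=s.replace('''    B=[(np.linalg.norm(c-e),c,a) for c,a,_ in whites(w,1200,5000,120)]
    if not B: print("no blob"); return None
''','''    for thr in (140,110,85,65):
        B=[(np.linalg.norm(c-e),c,a) for c,a,_ in whites(w,1500,5500,thr) if np.linalg.norm(c-e)<45]
        if B: break
    else: print("no blob at",e,[(np.round(c),a) for c,a,_ in whites(w,300,20000,100)]); save(w,"fail"); return None
''')
open("h.py","w").write(s)
E
python3 - <<'E'
from h import *
Y=TY+np.pi/4
pick((.406,-.360),Y-np.pi/2); place(.032,-.058,Y)
pick((.632,-.288),Y-np.pi/2); place(.032,.006,Y)
print(monitor.sense()["clock"])
E
```

```text
refine [ 0.4053 -0.3588] px off 1.4 area 2771
gap 0.197 F 38.98781061172485
touch True [ 0.63049593 -0.17669984  0.05973152]
refine [ 0.6254 -0.2906] px off 7.1 area 2141
gap 0.193 F 39.00346040725708
touch True [ 0.63515469 -0.11287847  0.05960932]
52.3
```

All four crucibles are placed. Next I'll survey the cover and tray from two wrist positions.

Run:
```python
from h import *
import pickle
for i,p in enumerate(([.60,.06,.38],[.55,.12,.34])):
    go(p,yaw_near(0,p)); w=grab("wrist"); save(w,f"w3{i}"); pickle.dump(w,open(f"w3{i}.pkl","wb"))
t=grab("top"); save(t,"t3",(210,130,370,250)); pickle.dump(t,open("t3.pkl","wb"));print(monitor.sense()["clock"])
```

```text
53.8833
```

View pics/w30.png

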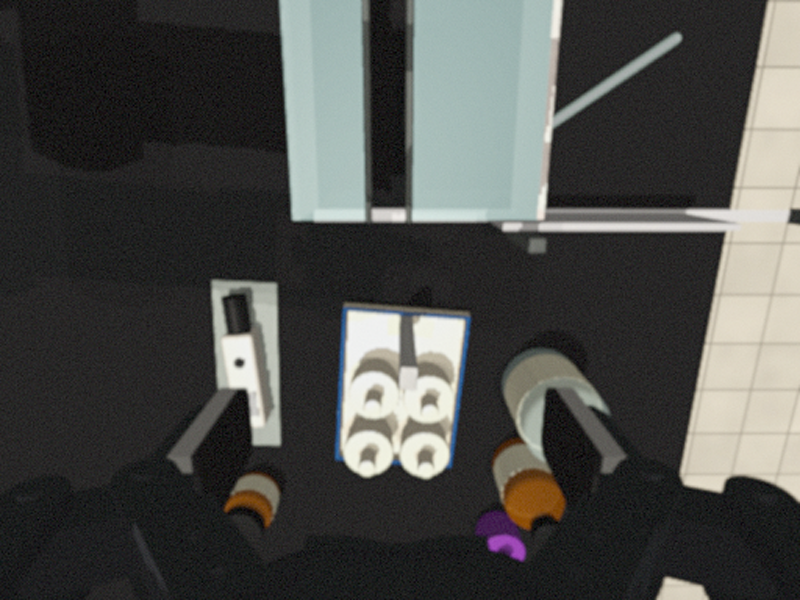

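View pics/w31.png

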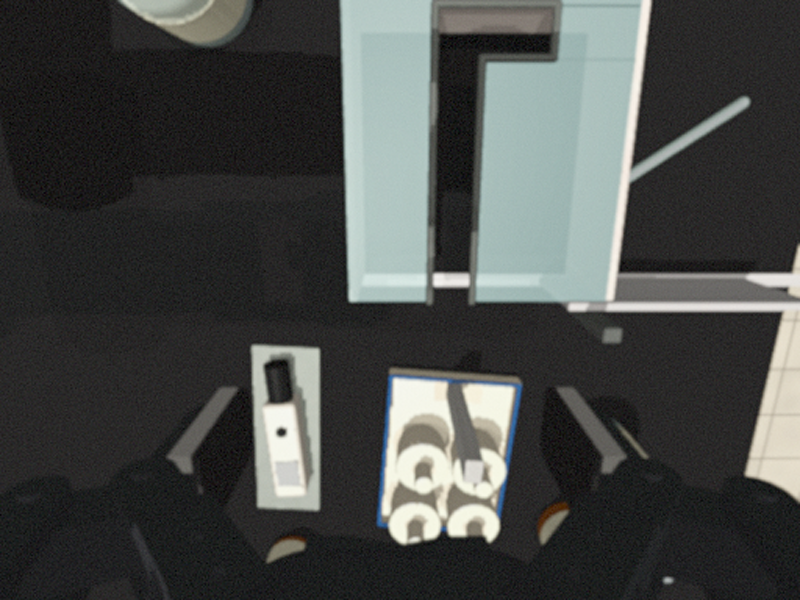

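Both wrist views show the four crucibles upright on the tray. The stem top is at (409,378) in the first and (474,470) in the second, and the handle top at (537,245) and (612,335). In the second view the slot's bend corner is at (482,58), its end edge at column 557, and its mouth edges at (432,302) and (472,302). Now I'll fit the poses.

```bash
cat > fit.py <<'E'
from h import *
import pickle
a,b,t=(pickle.load(open(f"{n}.pkl","rb")) for n in ("w30","w31","t3")); k=1.5625
def tr(u,v,w=None): 
    o=[(a,np.array(u)/k),(b,np.array(v)/k)]+([(t,w)] if w is not None else []); x,r=tri(o); return np.round(x,4),round(r,4)
print("slotL",tr((368,221),(432,302)),"slotR",tr((410,221),(473,302)),"roofc",tr((292,221),(350,301)),"roofc2",tr((546,219),(614,300)))
print("stem",tr((409,378),(474,470))); print("handle",tr((537,245),(612,335)))
print("rail",tr((388,214),(450,280)))
def rigid(src,dst):
    sc,dc=src.mean(0),dst.mean(0); U,S,Vt=np.linalg.svd((src-sc).T@(dst-dc)); Rm=(U@Vt).T; return Rm,dc-Rm@sc
px=[((432,302),(-42,-111)),((473,302),(-8,-111)),((481,58),(-8,66)),((437,5),(-42,100)),((558,5),(42,100)),((557,58),(42,66)),((350,301),(-106,-111)),((615,300),(106,-111))]
D=np.array([onz(b,np.array(u)/k,.102)[:2] for u,_ in px]); S=np.array([c for _,c in px])/1000
Rm,tt=rigid(S,D); print("cover",tt,"yaw",np.arctan2(Rm[1,0],Rm[0,0])); print(np.round((D-S@Rm.T-tt)*1000,1).tolist())
im=t["frame"].astype(int); m=((im[:,:,2]-im[:,:,0]>35)&(im[:,:,2]>60)).astype(np.uint8); m[:, :225]=0; m[:,310:]=0; m[:160]=0; m[235:]=0
r=cv2.minAreaRect(np.argwhere(m)[:,::-1].astype(np.float32)); P=np.array([onz(t,p,.019) for p in cv2.boxPoints(r)]); print("tray",P.mean(0),np.round(P,3).tolist())
# tray far corners from wrist, z .019
for u in ((390,374),(520,380),(382,525)): print(onz(b,np.array(u)/k,.019))
for n,u in (("slot_end",(.029,.083)),("bend",(-.025,.083)),("port",(0,-.121))): print(n,Rm@np.array(u)+tt)
E
python3 fit.py
```

```text
slotL (array([0.5769, 0.0817, 0.1072]), np.float64(0.0012)) slotR (array([0.6112, 0.0802, 0.0998]), np.float64(0.0002)) roofc (array([0.5118, 0.0804, 0.0992]), np.float64(0.0008)) roofc2 (array([0.7268, 0.0812, 0.0961]), np.float64(0.0004))
stem (array([ 0.6102, -0.0416,  0.1495]), np.float64(0.0001))
handle (array([0.7092, 0.0661, 0.1383]), np.float64(0.0001))
rail (array([0.5947, 0.0838, 0.0514]), np.float64(0.0042))
cover [0.6187891  0.19237451] yaw 0.0035696208352251437
[[1.0, -0.3], [-0.2, -0.4], [-1.7, 0.3], [0.9, -0.6], [-0.6, -0.7], [1.5, 0.2], [-0.5, 0.7], [-0.5, 0.9]]
tray [ 0.60302799 -0.11611966  0.019     ] [[0.541, -0.016, 0.019], [0.68, -0.026, 0.019], [0.665, -0.218, 0.019], [0.526, -0.204, 0.019]]
[ 0.54323394 -0.01949888  0.019     ]
[ 0.67624205 -0.02613139  0.019     ]
[ 0.53359851 -0.20492392  0.019     ]
slot_end [0.64749264 0.2754775 ]
bend [0.59349298 0.27528474]
port [0.61922102 0.07137528]
```

The cover fit has residuals of about 1 mm: centre (0.619, 0.192), yaw ≈ 0. The shutter stands about 0.175 m open. Now I'll grip the stem, straighten the tray and draw it in, with the moves force-guarded.

```bash
cat > draw.py <<'E'
from h import *
CY=.0036; CC=np.array([.6188,.1924])
def C(x,y): c,s=np.cos(CY),np.sin(CY); return CC+[c*x-s*y,s*x+c*y]
def st(m): s=monitor.sense(); print(m,np.round(s["position"],4),np.round(s["contact_force"],1),round(s["finger_gap"],3),round(s["clock"],1))
E
python3 - <<'E'
from draw import *
z=.113; S=np.array([.610,-.041]); g0=-.062
go([*S,.22],g0); env.movel([*S,z],.15); st("at stem"); env.close_gripper(80); st("gripped")
b0=C(-.025,-.235)
print(env.movel([*b0,z],.06,frame=down(CY),guard=15)); st("straight")
t=grab("top"); save(t,"t4",(130,110,370,250))
im=t["frame"].astype(int); m=((im[:,:,2]-im[:,:,0]>35)&(im[:,:,2]>60)).astype(np.uint8); m[:, :225]=0; m[:,310:]=0; m[:150]=0; m[240:]=0
r=cv2.minAreaRect(np.argwhere(m)[:,::-1].astype(np.float32)); P=np.array([onz(t,p,.019) for p in cv2.boxPoints(r)]); print("tray",r,np.round(P,3).tolist())
E
```

```text
at stem [ 0.6106 -0.0408  0.1143] [-0.2 -0.3 -0.4] 1.002 55.6
gripped [ 0.6099 -0.041   0.1132] [-1.8  2.1  2.1] 0.153 56.3
False
straight [ 0.5945 -0.0427  0.1132] [-3.3  0.3  3.3] 0.151 56.7
tray ((278.0, 199.0), (42.0, 38.0), 90.0) [[0.662, -0.088, 0.019], [0.663, -0.213, 0.019], [0.524, -0.213, 0.019], [0.523, -0.089, 0.019]]
```

View pics/t4.png

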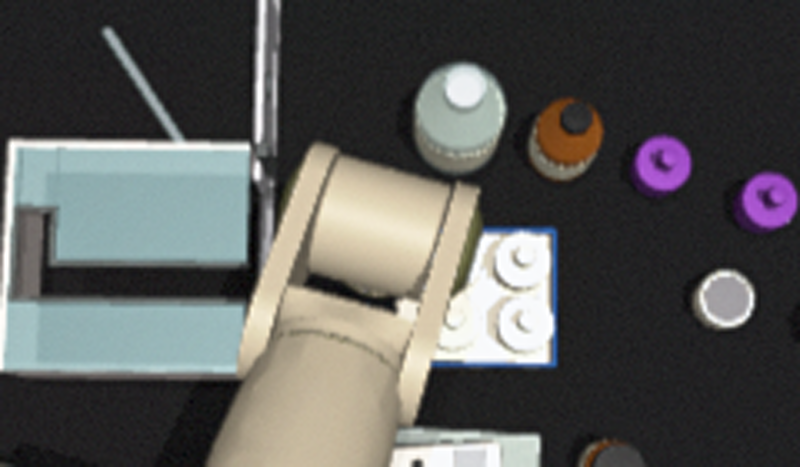

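The tray is now straight (edge angle 90°) and lined up with the slot's long leg, and its crucibles are still standing. Drawing it in.

Run:
```python
from draw import *
z=.1132
for n,p,v in (("mouth",C(-.025,-.12),.06),("mid",C(-.025,.0),.08),("bend",C(-.025,.083),.07),("end",C(.030,.083),.04)):
    h=env.movel([*p,z],v,guard=14); st(f"{n} {h}")
    if h: break
s=grab("scene"); save(s,"s5",(230,110,400,240))
```

```text
mouth False [0.5942 0.0723 0.1132] [-0.6 -2.2  3.5] 0.152 58.8
mid False [0.5938 0.1924 0.1132] [0.1 0.3 2.6] 0.152 60.4
bend False [0.5934 0.2757 0.1132] [-0.2  3.   0.4] 0.151 61.8
end False [0.6486 0.2755 0.1132] [-2.4  0.   2.1] 0.155 63.3
```

View pics/s5.png

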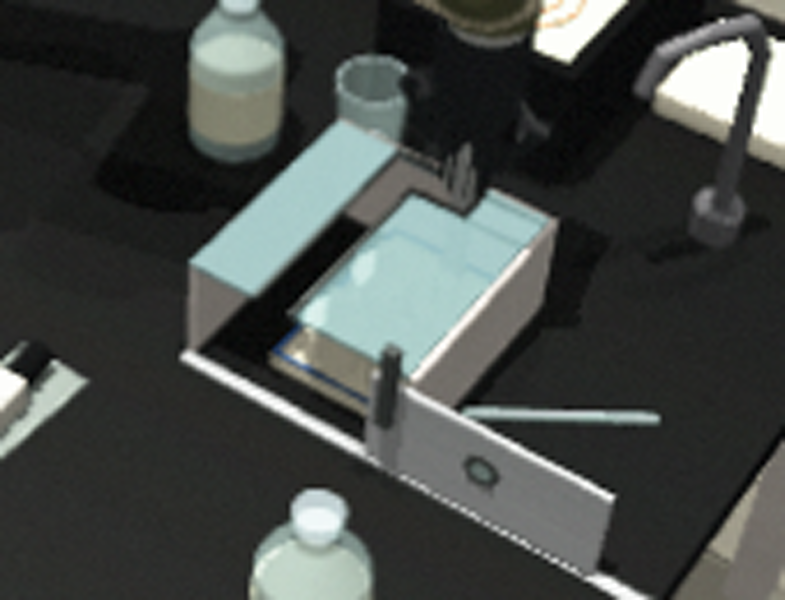

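The tray is home, with its stem in the cross leg and the shutter still open. The handle is at (390,355). I'll release the stem and close the shutter.

Run:
```python
from draw import *
import pickle
env.release(); p=C(.030,.083); env.movel([*p,.24],.2)
H=np.array([.709,.066]); go([*H,.24],CY); env.movel([*H,.107],.15); env.close_gripper(60); st("grip")
x=monitor.sense()["position"]
print(env.movel([.545,H[1],.107],.1,guard=25)); st("near")
print(env.movel([.528,H[1],.107],.03,guard=12)); st("shut")
env.release(); q=monitor.sense()["position"]; env.movel([q[0],q[1],.24],.2)
p=[.45,-.20,.34]; go(p,yaw_near(0,p)); w=grab("wrist"); pickle.dump(w,open("w6.pkl","wb")); save(w,"w6")
p=[.48,-.16,.34]; go(p,yaw_near(0,p)); w=grab("wrist"); pickle.dump(w,open("w7.pkl","wb")); save(w,"w7"); st("")
```

```text
grip [0.7091 0.066  0.1072] [-0.1 -0.6  1.6] 0.15 67.4
False
near [0.5451 0.0659 0.1072] [-1.6 -0.7  4.9] 0.154 69.2
True
shut [0.5326 0.0659 0.1072] [3.1 0.8 0.9] 0.152 69.6
 [ 0.4803 -0.1591  0.3396] [-0.8 -0.5 -1.1] 0.997 72.7
```

View pics/w6.png

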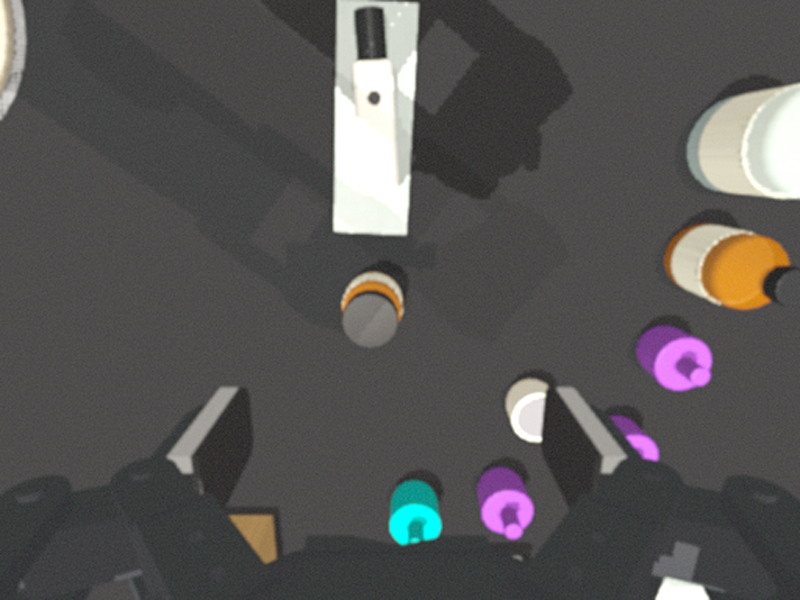

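View pics/w7.png

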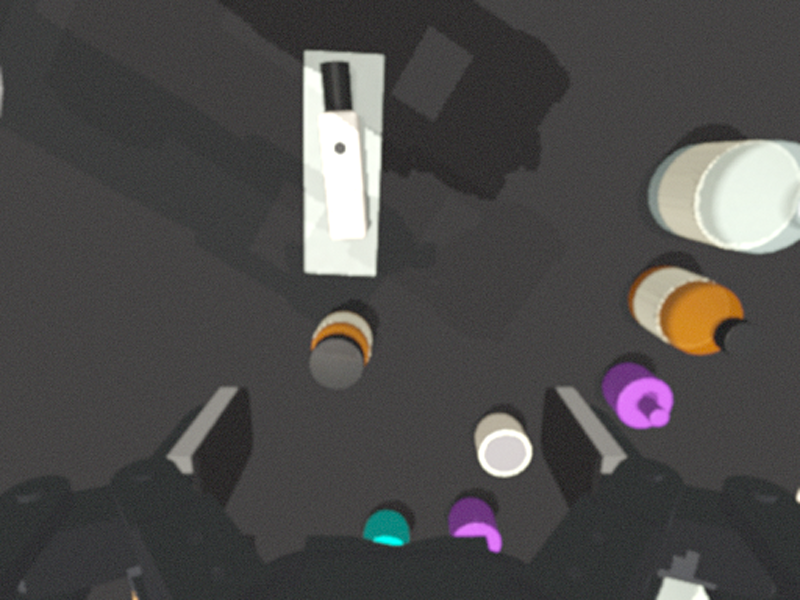

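The shutter reached its stop at x = 0.5326. In the second picture the thermometer lies on the mat with its nose tip at (335,63), the front of its body at (322..358,111), its back at (331..364,238) and the dot at (340,148). The dot is at (374,98) in the first picture.

Run:
```python
from draw import *
import pickle
a,b=(pickle.load(open(f"{n}.pkl","rb")) for n in ("w6","w7")); k=1.5625
print("dot",tri([(a,np.array((374,98))/k),(b,np.array((340,148))/k)]))
print("tip",tri([(a,np.array((369,8))/k),(b,np.array((335,62))/k)]))
for n,u,z in (("nose",(335,62),.03),("f1",(322,112),.033),("f2",(357,110),.033),("b1",(331,238),.033),("b2",(364,238),.033),("dot",(340,148),.033),("m1",(304,51),.003),("m2",(384,53),.003),("m3",(377,276),.003),("m4",(304,274),.003)):
    print(n,np.round(onz(b,np.array(u)/k,z),4))
s=grab("scene"); save(s,"s8",(230,110,400,240))
t=grab("top"); m=((t["frame"].min(2)>150)*1)
```

```text
dot (array([ 0.43118949, -0.07810632,  0.02993993]), np.float64(1.6751707209966776e-05))
tip (array([ 0.42769399, -0.00778445,  0.02113629]), np.float64(0.00029333153286590334))
nose [ 0.4289 -0.0095  0.03  ]
f1 [ 0.417  -0.0489  0.033 ]
f2 [ 0.4469 -0.0473  0.033 ]
b1 [ 0.4211 -0.1565  0.033 ]
b2 [ 0.4512 -0.1564  0.033 ]
dot [ 0.4315 -0.0782  0.033 ]
m1 [0.3988 0.004  0.003 ]
m2 [0.4692 0.0025 0.003 ]
m3 [ 0.4616 -0.1988  0.003 ]
m4 [ 0.3891 -0.197   0.003 ]
```

View pics/s8.png

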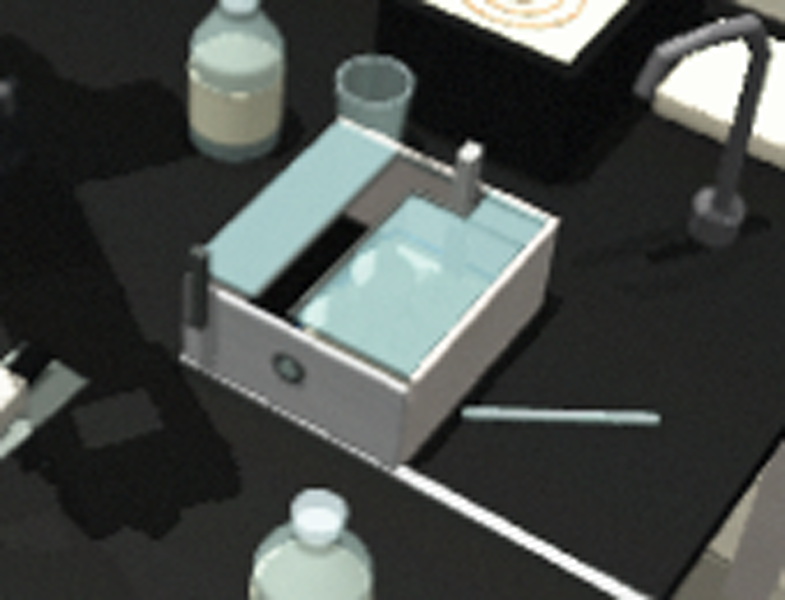

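The shutter covers the whole mouth with its port at (288,368), and the stem is at home at (467,180). Now I'll grasp the thermometer, using its dark dot as a position check.

```bash
cat > th.py <<'E'
from draw import *
def dot(p,r=40):  # dark button on the white body near the projected point p
    w=grab("wrist"); e=proj(w,p); g=w["frame"].max(2); m=(g<95).astype(np.uint8)
    n,_,st_,c=cv2.connectedComponentsWithStats(m); B=[(np.linalg.norm(c[i]-e),i) for i in range(1,n) if 8<st_[i,4]<300]
    if not B or min(B)[0]>r: print("no dot",e,[(np.round(c[i]),st_[i,4]) for _,i in B]); return w,None
    i=min(B)[1]; print("dot px",np.round(c[i],1),"exp",np.round(e,1),"area",st_[i,4]); return w,c[i]
E
python3 - <<'E'
from th import *
O=np.array([.432,-.084]); u=np.array([-.042,.999]); G=O-.015*u; y=.042
go([*G,.17],y); w,d=dot([.4314,-.0781,.032])
if d is not None: print(onz(w,d,.032))
E
```

```text
dot px [251.2 156.9] exp [251.8 158.4] area 69
[ 0.43075892 -0.07681136  0.032     ]
```

Run:
```python
from th import *
O=np.array([.432,-.0835]); u=np.array([-.042,.999]); G=O-.015*u; y=.042
env.movel([*G,.05],.15); env.movel([*G,.009],.05,guard=8); st("down"); env.close_gripper(60); st("grip")
p0=monitor.sense()["position"]; np.save("p0.npy",p0)
R0=R.from_quat(monitor.sense()["ee_rot"])
D=np.array([.431,-.077,.032]); dl=R0.inv().apply(D-p0)   # button in the tool frame
dot(D)
env.movel([p0[0],p0[1],.15],.1)
s=monitor.sense(); dot(s["position"]+R.from_quat(s["ee_rot"]).apply(dl)); st("lift")
```

```text
down [ 0.4328 -0.0986  0.0092] [-0.2 -0.5 -1.2] 0.997 75.5
grip [ 0.4329 -0.0986  0.0094] [-0.7 -0.3  4.8] 0.389 76.1
no dot [251.42610258 227.96661008] []
no dot [251.45861088 227.96149976] []
lift [ 0.4326 -0.0985  0.1495] [ 0.  -0.1 -1.6] 0.387 77.7
```

```bash
cat >> th.py <<'E'
def chk(zoff=.0238):  # front edge of the white body, seen by the wrist camera, against where it should be
    s=monitor.sense(); Rm=R.from_quat(s["ee_rot"]); w=grab("wrist"); p=s["position"]
    f=[proj(w,p+Rm.apply([.05,sy*.017,-zoff])) for sy in (-1,1)]; print("exp front corners",np.round(f,1).tolist())
    B=[b for b in whites(w,300,9000,130)]
    for c,a,bx in B:
        if abs(c[0]-np.mean([q[0] for q in f]))<40: print("blob",np.round(c,1),a,bx)
E
python3 - <<'E'
from th import *
chk(); p0=np.load("p0.npy"); zt=p0[2]
q=np.array([*C(0,-.121-.05-.090),.055-(.019-zt)]); print(q)
go([q[0],q[1]-.06,.15],CY); env.movel([q[0],q[1]-.03,q[2]],.1); env.movel(q,.05); chk(); st("aim"); env.hold(2.5); st("held")
E
```

```text
exp front corners [[208.6, 159.1], [299.0, 159.1]]
[ 0.6197396  -0.06859831  0.04538117]
exp front corners [[208.5, 159.1], [298.8, 159.1]]
aim [ 0.6198 -0.0688  0.0454] [-0.6 -0.2 -0.7] 0.388 80.6
held [ 0.6198 -0.0686  0.0454] [ 0.4 -0.1 -1.3] 0.386 83.1
```

The blob check found nothing because the body is in the gripper's shadow, so I'll read grey profiles instead.

Run:
```python
from th import *
w=grab("wrist"); g=cv2.GaussianBlur(w["frame"],(3,3),0).mean(2)
for c in (215,235,253,270,290): print(c,g[60:240:6,c].astype(int).tolist())
for r in (120,175,200): print(r,g[r,180:330:6].astype(int).tolist())
```

```text
215 [59, 58, 60, 58, 60, 59, 58, 60, 59, 55, 55, 48, 46, 48, 46, 55, 196, 255, 255, 255, 254, 252, 209, 209, 209, 208, 208, 208, 207, 205]
235 [58, 57, 58, 62, 81, 81, 80, 81, 80, 81, 80, 80, 77, 70, 65, 45, 171, 211, 214, 214, 214, 215, 214, 214, 214, 214, 214, 214, 215, 215]
253 [126, 126, 128, 129, 124, 121, 93, 92, 89, 90, 89, 88, 83, 79, 49, 50, 161, 212, 214, 214, 214, 214, 214, 214, 214, 214, 175, 47, 46, 48]
270 [56, 56, 57, 57, 56, 55, 58, 59, 56, 57, 57, 57, 56, 54, 53, 45, 191, 213, 214, 214, 215, 214, 214, 218, 215, 214, 214, 215, 215, 215]
290 [58, 60, 59, 58, 57, 60, 59, 58, 58, 58, 58, 56, 54, 55, 56, 55, 178, 209, 209, 209, 208, 209, 212, 213, 208, 208, 208, 208, 208, 207]
120 [54, 52, 55, 55, 55, 54, 55, 48, 74, 80, 95, 74, 92, 70, 60, 57, 53, 49, 58, 59, 59, 60, 57, 59, 59]
175 [45, 47, 47, 45, 46, 233, 255, 228, 214, 214, 214, 214, 214, 214, 214, 215, 215, 214, 211, 176, 46, 48, 50, 56, 56]
200 [67, 44, 46, 47, 45, 117, 210, 215, 214, 215, 215, 215, 214, 214, 214, 221, 222, 215, 211, 144, 54, 55, 56, 55, 53]
```

The held thermometer's front edge is at row 156 (159 expected) and its sides are at columns 209 and 297 (208.5 and 298.8 expected), so it's square and hasn't slipped. I'll lay it back.

Run:
```python
from th import *
p0=np.load("p0.npy"); q=monitor.sense()["position"]
env.movel([q[0],q[1]-.06,.15],.1); go([p0[0],p0[1],.15],.042)
env.movel([p0[0],p0[1],.03],.1); print(env.movel([p0[0],p0[1],p0[2]-.001],.03,guard=4)); st("down")
env.release(); env.hold(.3); env.movel([p0[0],p0[1],.17],.1)
w,d=dot([.431,-.077,.032]); print(None if d is None else onz(w,d,.032)); 
p=[.38,-.30,.30]; go(p,yaw_near(0,p)); s=grab("scene"); a=cv2.imread("pics/s8.png"); save(s,"s9",(230,110,400,240)); b=cv2.imread("pics/s9.png")
x=np.abs(a.astype(int)-b)[110:480,180:570]; print("cover change",x.mean(), (x.max(2)>60).mean()); st("")
```

```text
True
down [ 0.4326 -0.0985  0.0094] [-1.2  0.5  5.6] 0.386 87.3
dot px [253.4 159.4] exp [253.1 159.5] area 69
[ 0.43129213 -0.07694152  0.032     ]
cover change 1.7572580272580272 0.0
 [ 0.3803 -0.2988  0.2991] [-0.1  0.3 -0.5] 1.004 91.0
```

The thermometer is back exactly where it lay, and the cover, tray and shutter look unchanged. Handing in.

```bash
python3 -c "
from bench import job; print(job.hand_in())"
```

```text
the job is handed in; nothing more can be done
None
```

I handed the job in at about 91 s on the clock, with no verdict shown: all four crucibles are on the tray, the tray is home, the shutter is shut, and the thermometer was aimed for 2.5 s and laid back on its mat; two early grasps closed on air above the dish without touching it.

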